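Fetch the battery from behind the display cartridges

ROBOT

A 7-joint arm with a two-finger parallel gripper is mounted at the origin on the work surface. World frame = base frame: x ahead of the robot, y to its left, z up, the work surface at z = 0. Lengths are in m, angles in rad, forces in N, time in s.
With the tool pointing down it reaches from about 0.4 to 0.875 m from the base axis. Payload 19.3 kg.
Tool frame: the origin (TCP) lies midway between the tips of the shut fingers; the grasp point (between the pads) lies 19 mm behind it; z points along the fingers, y is the direction in which the jaws open and shut (so a half turn about z gives the same grasp; the last joint's range is limited). The gripper opens to 85 mm and grips with 20 to 120 N. Pads are 22 mm wide; open, the fingers measure 114 mm over their backs; the gripper's body (76 mm by 85 mm) begins 54 mm behind the grasp point. The pads swing forward as they close: fully open they stand 13 mm farther back than shut.
Start: joints at [1.088, 0.521, -0.036, 1.599, 0.021, 1.021, -0.113], TCP at [0.251, -0.573, 0.231] pointing down, gripper open.
Joint ranges: [-2.91, 2.91], [-0.3, 2.13], [-1.5, 1.42], [0.17, 2.43], [-1.26, 4.41], [0.16, 1.93], [-2.52, 2.52]. Speed limits (rad/s): [1.89, 1.89, 2.39, 2.39, 3.01, 3.01, 3.01].

INTERFACE

Orientations are given as [roll, pitch, yaw] about the fixed x, y, z axes, in that order (R = Rz(yaw) Ry(pitch) Rx(roll)).
In Python, from workcell import telemetry, cams, workorder gives the robot as it stands. The module is installed in compiled form; this text tells all that it offers.
- The arm moves only by the tool apply_moves, never from a script. Its argument "steps" is a list of rows, each a list of 4 numbers: the shift along the tool's x, y, z in cm, then the turn about the tool's z in rad. A call has exactly 10 rows; each row is the pose to reach, as a shift and turn from the pose commanded when the call began, along the tool's axes at that moment; what a row does not reach only later rows make up. A row lasts 1/12 s, in which the tool goes at most 41.7 mm and 7.16 degrees, less where a joint would pass 70% of its speed; a pose out of reach is approached as far as the arm can. A call with a gripper value outside its range is refused whole. "claw" is the closure, from 0 (fully open) to 1 (shut), set as the call begins (left out, the last holds). The fingers move at their own pace and stop on an object; "force" is the grip in N (left out, the last holds). Time passes only in rows, so rows that repeat a pose let the fingers close, or fill a call up. It gives the time, the measured TCP pose, the force and the opening at its end, in the units of the state.
- telemetry.observe(): the state, without advancing time (a new reading comes with each control period).
- cams.grab_frame(name): name is "side" or "top"; returns a dict with "color" (480x640x3 uint8, red, green, blue), "mtx" (3x3 intrinsics, pixels), "k1" (the pictures are not rectified: a ray, as slopes to the right and down, at radius r is drawn at 1 + k1 r^2 times it, then the intrinsics apply), "eye" and "orientation" of the camera in the world. Camera axes: x right, y down, z forward; pixel columns grow to the right and rows downward; lengths in m; the calibration is good to about 2 mm. A picture is of the moment at which its call begins. There is no depth.
- workorder.job_done(): hands the job in, once; it reports no verdict.
Trained networks look in the newest picture that a camera, given by its name, has taken for a name from the list of things; names that differ only in an ending like _2 or _b are one class to them, and where a whole thing is asked for, a point or a joint stands for the part that bears it (a point fixed in the world has none). Each returns a list of dicts, best first, with "score" (0 to 1); they miss things now and then, are a little off and sometimes report something else, mostly with a low value. They report only what shows in the picture. A call takes as long as a camera call.
- cams.find_in(camera, name): "box" ([left, top, width, height] in pixels, round what is visible of it).
- cams.pinpoint(camera, name): "uv" ([column, row] in pixels: a listed point, or the origin of a listed thing).
The state is a dict: "clock": time; "qpos": joint angles; "qd": joint speeds; "joint_efforts": joint torques, N m; "position": TCP position; "tool_rot": TCP orientation; "force": force on the tool from outside, world axes, zero at the start; "moment": the same for the moment, N m; "grip_width": finger opening in m.
Only numpy, scipy, OpenCV 4.12 (cv2) and the standard library are available. Lean on these libraries where they do the work, as an engineer would, in place of code of your own. Each camera call takes 0.05 s, during which the arm holds its last target. There are 200 camera calls.

TASK

The battery pack on the display stand is hemmed in by three planting cartridges. Stand all three cartridges upright on the rubber mat at the side, then lift the battery out and set it down flat in the charger, centred on its contact pad between the two cheeks (either way round), and only then put every cartridge back, upright, on the very mark of the stand where it stood at the start. Never tip a cartridge over, and leave the bottle, the bowl and the remote controller where they are.

Things in the scene. Friction and masses are not known exactly. Their poses are not given: they have to be found in the camera images.
- finned_mid (a point): Planting cartridge with four upright fins, orange with a black round collar, the tallest: 130 mm high. Fins 58 mm across below, up to 96 mm above its foot; collar 46 mm in diameter over the top 30 mm, to be gripped there; stands upright, loose. The point is on its axis half-way up, 65 mm above its foot; z up.
- tapered_mid (a point): Planting cartridge with a smooth conical body, orange with a black round collar, the middle one in height: 115 mm high. Foot 58 mm in diameter, narrowing to 40 mm; collar 46 mm in diameter over the top 30 mm, to be gripped there; stands upright, loose. The point is on its axis half-way up, 57.5 mm above its foot; z up.
- flanged_mid (a point): Planting cartridge with a straight round body on a square foot plate, orange with a black round collar, the shortest: 100 mm high. Foot plate 52 x 52 x 12 mm, body and collar 46 mm in diameter, collar over the top 30 mm, to be gripped there; stands upright, loose. The point is on its axis half-way up, 50 mm above its foot; z up.
- battery_mid (a point): Battery pack, a grey block with a black lower edge, loose, standing on the stand behind (beyond) and between the cartridges: 44 mm along its x (the width to grip), 76 mm along its y, 50 mm high. The point is its centre, 25 mm above its underside; z up.
- stand: Display stand, a fixed plywood plate 180 mm (its x) by 230 mm (its y), 12 mm thick, with three grey round marks of 66 mm. At the start one cartridge stands on the middle of each mark; which one stands on which differs from start to start. Marks, in its own frame: (-22, 0), (12, 73) and (12, -73) mm; the battery stands near (35, 0) mm. Origin at the centre of its underside, z up.
- mat: Black rubber mat, the side area, fixed: 280 mm along its x, 130 mm along its y, 4 mm thick, empty at the start, to the left or right of the stand. Room for the three cartridges in a row along its x, 75 mm apart. Origin at the centre of its underside, z up.
- charger: Battery charger, a fixed grey block 120 mm (its x) by 150 mm (its y), flat deck 30 mm above its underside, with a dark contact pad (46 x 78 mm) in the middle where the battery sits with its length along the charger's y, between two black cheeks: 15 mm high, inner faces 100 mm apart across y, 70 mm long in x. The x sides are open. On the other side of the stand from the mat. Origin at the centre of its underside, z up.
- bottle: Bystander: clear drinking bottle with a green cap, 64 mm in diameter, 200 mm high, standing beyond the stand. Origin at the centre of its underside. Leave it alone.
- bowl: Bystander: small dark wooden bowl, 72 mm in diameter, 36 mm high, in front of the stand on the robot's side. Origin at the centre of its underside. Leave it alone.
- controller: Bystander: white remote controller with two short sticks, 100 mm (its x) by 170 mm (its y), 34 mm high, 50 mm with the sticks, beyond the stand. Origin at the centre of its underside. Leave it alone.

How it is judged:
On the way, in this order (a step that is already met when the one before it is completed fails the run):
1. all three cartridges stand upright on the mat, the battery still in its place on the stand (x of finned_mid in the frame of mat between -0.14 and 0.14 m and y of finned_mid in the frame of mat between -0.065 and 0.065 m and z of finned_mid in the frame of mat below 0.075 m and angle between each of finned_mid, tapered_mid, flanged_mid's own z axis and vertical below 0.1 rad and x of tapered_mid in the frame of mat between -0.14 and 0.14 m and y of tapered_mid in the frame of mat between -0.065 and 0.065 m and z of tapered_mid in the frame of mat below 0.0675 m and x of flanged_mid in the frame of mat between -0.14 and 0.14 m and y of flanged_mid in the frame of mat between -0.065 and 0.065 m and z of flanged_mid in the frame of mat below 0.06 m and distance of battery_mid from where it was at the start of the episode below 0.03 m), for 0.2 s.
2. the battery sits in the charger while all three cartridges still stand on the mat (x of finned_mid in the frame of mat between -0.14 and 0.14 m and y of finned_mid in the frame of mat between -0.065 and 0.065 m and z of finned_mid in the frame of mat below 0.075 m and angle between each of finned_mid, tapered_mid, flanged_mid, battery_mid's own z axis and vertical below 0.1 rad and x of tapered_mid in the frame of mat between -0.14 and 0.14 m and y of tapered_mid in the frame of mat between -0.065 and 0.065 m and z of tapered_mid in the frame of mat below 0.0675 m and x of flanged_mid in the frame of mat between -0.14 and 0.14 m and y of flanged_mid in the frame of mat between -0.065 and 0.065 m and z of flanged_mid in the frame of mat below 0.06 m and x of battery_mid in the frame of charger between -0.012 and 0.012 m and y of battery_mid in the frame of charger between -0.015 and 0.015 m and z of battery_mid in the frame of charger below 0.061 m and angle between the y axis of battery_mid and the y axis of charger, either way round below 0.2 rad and contact force between the fingers and battery below 0.5 N), for 0.2 s.
At the end, for the whole second after the job is handed in: Every cartridge stands upright (within 0.1 rad) within 13 mm of where it stood at the start, the battery lies flat on the charger's deck with its centre within 12 mm (across, x) and 15 mm (along, y) of the middle and its length along the charger's y within 0.2 rad, all released and at rest (distance of each of finned_mid, tapered_mid, flanged_mid from where it was at the start of the episode below 0.013 m and angle between each of finned_mid, tapered_mid, flanged_mid, battery_mid's own z axis and vertical below 0.1 rad and linear speed of each of finned, tapered, flanged, battery below 0.02 m/s and x of battery_mid in the frame of charger between -0.012 and 0.012 m and y of battery_mid in the frame of charger between -0.015 and 0.015 m and z of battery_mid in the frame of charger below 0.061 m and angle between the y axis of battery_mid and the y axis of charger, either way round below 0.2 rad); the robot touches nothing.
It fails at once if the bottle is pushed more than 20 mm (distance of bottle from where it was at the start of the episode above 0.02 m).
It fails at once if the bowl is pushed more than 20 mm (distance of bowl from where it was at the start of the episode above 0.02 m).
It fails at once if the controller is pushed more than 20 mm (distance of controller from where it was at the start of the episode above 0.02 m).
It fails at once if a cartridge is tipped by more than 0.6 rad (angle between any of finned_mid, tapered_mid, flanged_mid's own z axis and vertical above 0.6 rad).
It also fails if it takes over 147 s, if anything falls off the work surface, if the arm or the gripper's body presses on something with over 40 N, if the wrist force passes 120 N, or if a joint passes its speed limit or range.

## Working session

There is one attempt and no reset: what is moved stays moved. The work goes in short steps, Python scripts to look and compute and a tool call to move; the robot and the scene stay as the last step left them, time stands still between calls to the robot, and variables do not carry over. Pictures are saved under pics/ and viewed, about 12 in all and at most 16, crops included, and the job is handed in when it is done.

Besides the shell and the picture viewer there is one more tool, called after "Call:" by a JSON object that holds its "fn" and its "kwargs", one argument or row to a line. apply_moves: Moves the arm, as the interface text tells. Its arguments: {"type":"object","properties":{"steps":{"type":"array"},"claw":{"type":"number"},"force":{"type":"number"}},"required":["steps"]}

```bash
mkdir -p pics; cat > h.py <<'E'
import numpy as np, cv2
from workcell import telemetry, cams, workorder
from scipy.spatial.transform import Rotation as R
def rot(o):
    o=np.array(o,float)
    return o if o.shape==(3,3) else (R.from_euler('xyz',o).as_matrix() if o.size==3 else R.from_quat(o).as_matrix())
def ray(f,uv):
    K=np.array(f['mtx']);k=f['k1']
    d=np.array([(uv[0]-K[0,2])/K[0,0],(uv[1]-K[1,2])/K[1,1]]);u=d.copy()
    for _ in range(20):u=d/(1+k*(u@u))
    return np.array(f['eye']),rot(f['orientation'])@np.array([u[0],u[1],1])
def onz(f,uv,z):
    e,d=ray(f,uv);return (e+d*(z-e[2])/d[2])[:2]
def proj(f,p):
    q=rot(f['orientation']).T@(np.array(p,float)-np.array(f['eye']));u=q[:2]/q[2]
    u=u*(1+f['k1']*(u@u));K=np.array(f['mtx']);return np.array([K[0,0]*u[0]+K[0,2],K[1,1]*u[1]+K[1,2]])
def save(f,n):cv2.imwrite('pics/'+n+'.png',f['color'][:,:,::-1])
Z=dict(finned_mid=.077,tapered_mid=.0695,flanged_mid=.062,battery_mid=.037,stand=0,mat=0,charger=0,bottle=0,bowl=0,controller=0)
E
python3 - <<'E'
from h import *
np.set_printoptions(precision=4,suppress=True)
F={c:cams.grab_frame(c) for c in('top','side')}
for c in F: save(F[c],c+'0');print(c,F[c]['eye'],F[c]['orientation'],F[c]['k1'])
for n in Z:
  for c in F:
    for r in cams.pinpoint(c,n)[:2]:
      print(n,c,round(r['score'],2),np.round(r['uv'],1),onz(F[c],r['uv'],Z[n]))
print(telemetry.observe())
E
```

```text
top [ 0.3983 -0.0109  1.2014] [-2.9869  0.0118 -1.5425] -0.049750941323447304
side [ 0.4406 -0.6394  0.7267] [-2.3658 -0.0194 -0.1878] -0.10423745328203102
finned_mid top 0.63 [308.4 243.8] [0.5697 0.0381]
finned_mid side 0.87 [300.7 215.5] [0.5635 0.0383]
tapered_mid top 0.56 [347.  241.2] [ 0.5787 -0.0436]
tapered_mid side 0.98 [316.3 245.3] [ 0.5791 -0.0359]
flanged_mid top 0.94 [276.8 225.6] [0.6099 0.1083]
flanged_mid top 0.21 [316.  340.6] [0.3679 0.0163]
flanged_mid side 0.61 [314.3 194.5] [0.6042 0.1104]
battery_mid top 0.86 [315.7 223.5] [0.6215 0.0252]
battery_mid side 0.77 [327.1 226.5] [0.6168 0.0402]
stand top 0.81 [311.3 240.9] [0.5883 0.0351]
stand side 0.91 [312.  239.5] [0.5883 0.0452]
mat top 0.65 [466.4 292.6] [ 0.4807 -0.3145]
mat side 0.81 [285.5 416.8] [ 0.4781 -0.315 ]
charger top 0.89 [184.6 299.6] [0.4477 0.3149]
charger side 0.75 [288.1 417.6] [ 0.4818 -0.317 ]
charger side 0.66 [231.5 162.9] [0.4473 0.3256]
bottle top 0.74 [412.1 176.7] [ 0.7443 -0.1926]
bottle top 0.34 [319. 154.] [0.7932 0.0237]
bottle side 0.81 [421.3 326.2] [ 0.7373 -0.1942]
bottle side 0.47 [330.1 226.8] [0.6323 0.0748]
bowl top 0.81 [316.1 339.6] [0.3684 0.0176]
bowl side 0.58 [201.8 261.8] [0.3666 0.0222]
controller top 0.68 [318.7 151.6] [0.799  0.0246]
controller side 0.61 [406.4 232.4] [0.7847 0.0323]
{'clock': 1.1, 'qpos': array([ 1.0878,  0.5214, -0.0363,  1.5995,  0.0212,  1.0211, -0.1128]), 'qd': array([-0.0006, -0.0017, -0.001 ,  0.0016, -0.0002,  0.0005, -0.    ]), 'joint_efforts': array([ -0.0001, -92.6856,   1.9792, -37.0255,   0.0181,   0.0017,
        -0.0001]), 'position': array([ 0.2507, -0.5725,  0.2313]), 'tool_rot': array([-3.1415, -0.    ,  0.4128]), 'force': array([ 0.2592,  0.088 , -0.4637]), 'moment': array([-0.0085, -0.0269, -0.0024]), 'grip_width': 0.08525075648491974}
```

View pics/top0.png

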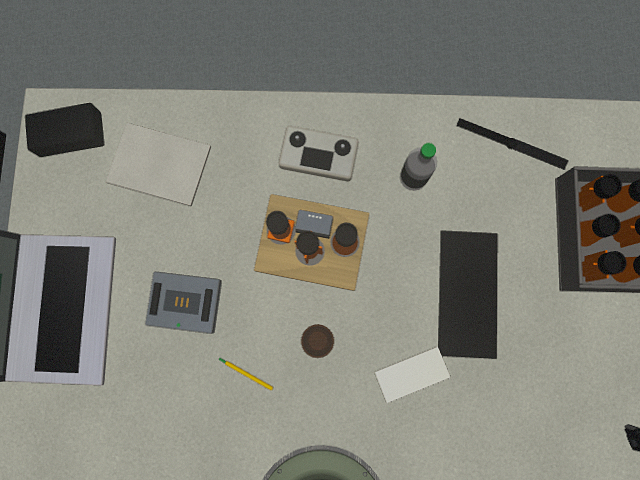

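View pics/side0.png

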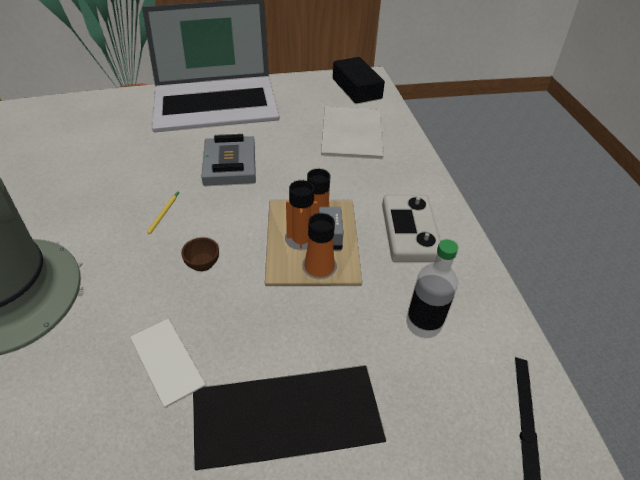

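```bash
cat >> h.py <<'E'
def rect(f,mask,z):
    n,l,s,_=cv2.connectedComponentsWithStats(mask.astype(np.uint8))
    i=1+np.argmax(s[1:,4]);c=max(cv2.findContours((l==i).astype(np.uint8),0,1)[0],key=len)[:,0]
    h=cv2.convexHull(c)[:,0]
    P=np.array([onz(f,p,z) for p in h])
    (cx,cy),(w,hh),a=cv2.minAreaRect((P*1000).astype(np.float32))
    return np.array([cx,cy,w,hh,a]),h
def win(m,x0,y0,x1,y1):
    o=np.zeros_like(m);o[y0:y1,x0:x1]=m[y0:y1,x0:x1];return o
E
python3 - <<'E'
from h import *
np.set_printoptions(precision=1,suppress=True)
F={c:cams.grab_frame(c) for c in('top','side')}
W=dict(top=dict(s=(235,180,385,305),m=(425,215,515,370),c=(135,260,230,345)),side=dict(s=(255,190,375,295),m=(180,355,395,475),c=(195,125,265,195)))
for c in F:
  im=F[c]['color'].astype(int);hsv=cv2.cvtColor(F[c]['color'],cv2.COLOR_RGB2HSV)
  wood=(hsv[...,0]>10)&(hsv[...,0]<28)&(hsv[...,1]>75)&(hsv[...,2]>110)
  blk=hsv[...,2]<75
  chg=(hsv[...,2]<140)
  for k,m,z in(('s',wood,.012),('m',blk,.004),('c',chg,.030)):
    r,h=rect(F[c],win(m,*W[c][k]),z);print(c,k,r)
  V=F[c]['color'].copy()
# marks
f=F['top'];x=180
big=np.hstack([cv2.resize(F['top']['color'][180:300,230:390],(480,360),interpolation=2)])
cv2.imwrite('pics/crop.png',np.vstack([cv2.resize(F['top']['color'][185:305,245:385],(700,600),interpolation=cv2.INTER_CUBIC)])[:,:,::-1])
E
```

```text
top s [585.9  33.7 228.3 178.8  80.4]
top m [ 479.  -315.8  128.2  279.1   89. ]
top c [441.3 309.7 156.3 121.8  84.7]
side s [586.   37.3 229.3 177.7  80.3]
side m [ 479.3 -313.4  128.6  278.6   88.5]
side c [441.9 306.8 197.9 120.9  85.1]
```

View pics/crop.png

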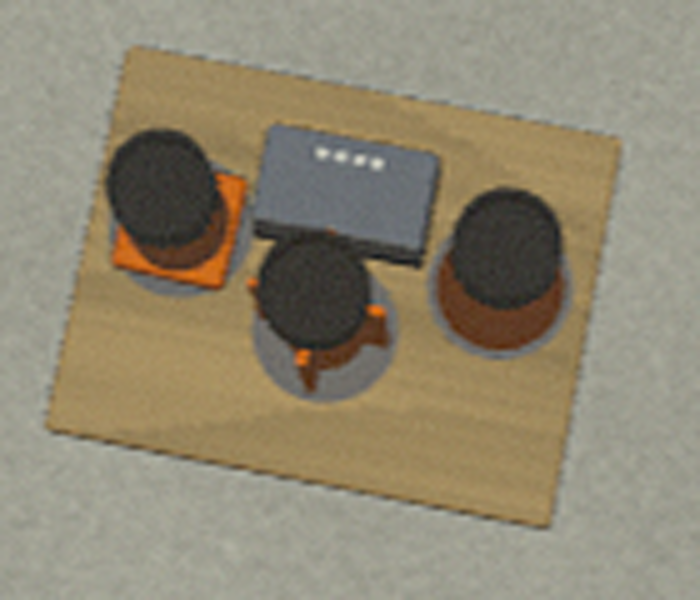

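```bash
cat >> h.py <<'E'
def plan(wps,fr=None):
    """wps: (x,y,z,yaw,rows) world m; prints calls of 10 rows, tool frame cm"""
    s=telemetry.observe()
    p=np.array(s['position']);y=s['tool_rot'][2]
    if fr: p=np.array(fr[:3]);y=fr[3]
    seq=[];c=np.r_[p,y]
    for w in wps:
        t=np.array(w[:4]);n=w[4]
        for i in range(1,n+1):
            seq.append(c+(t-c)*(.5-.5*np.cos(np.pi*i/n) if n>5 else i/n))
        c=t
    o=np.r_[p,y]
    for k in range(0,len(seq),10):
        b=seq[k:k+10];b+= [b[-1]]*(10-len(b))
        T=R.from_euler('xyz',[np.pi,0,o[3]]).as_matrix()
        print([[round(float(v),1) for v in (T.T@(q[:3]-o[:3])*100)]+[round(float(o[3]-q[3]),2)] for q in b])
        o=b[-1]
E
python3 - <<'E'
from h import *
plan([(.5643,.0392,.25,1.403,28),(.5643,.0392,.2,1.403,2)])
E
```

```text
[[0.2, -0.1, -0.0, -0.0], [0.7, -0.5, -0.0, -0.01], [1.5, -1.2, -0.1, -0.03], [2.6, -2.2, -0.1, -0.05], [4.1, -3.3, -0.1, -0.08], [5.8, -4.7, -0.2, -0.11], [7.8, -6.4, -0.3, -0.15], [10.0, -8.2, -0.4, -0.19], [12.5, -10.2, -0.4, -0.23], [15.1, -12.3, -0.5, -0.28]]
[[3.3, -1.4, -0.1, -0.05], [6.7, -2.9, -0.2, -0.1], [10.2, -4.3, -0.3, -0.16], [13.7, -5.9, -0.4, -0.21], [17.3, -7.4, -0.5, -0.27], [20.7, -8.9, -0.6, -0.32], [24.2, -10.3, -0.7, -0.38], [27.4, -11.7, -0.8, -0.43], [30.5, -13.1, -0.9, -0.48], [33.4, -14.3, -1.0, -0.52]]
[[2.9, 0.3, -0.1, -0.04], [5.4, 0.6, -0.1, -0.08], [7.6, 0.9, -0.2, -0.11], [9.5, 1.1, -0.3, -0.14], [10.9, 1.3, -0.3, -0.16], [12.0, 1.4, -0.3, -0.17], [12.6, 1.5, -0.3, -0.18], [12.8, 1.5, -0.4, -0.19], [12.8, 1.5, 2.1, -0.19], [12.8, 1.5, 4.6, -0.19]]
```

Call:
{"fn": "apply_moves", "kwargs": {
  "steps": [
    [1.5, -1.2, -0.5, 0],
    [4, -3.3, -1, -0.05],
    [6.6, -5.4, -1.5, -0.1],
    [9.2, -7.5, -1.9, -0.2],
    [12, -9.8, -1.9, -0.3],
    [15, -12.2, -1.9, -0.4],
    [18, -14.7, -1.9, -0.5],
    [21, -17.1, -1.9, -0.6],
    [24, -19.6, -1.9, -0.7],
    [27, -22, -1.9, -0.8]
  ],
  "claw": 0,
  "force": 50
}}

```text
clock: 2.03
position: [0.4102, -0.2609, 0.2506]
tool_rot: [3.141, 0.0, 1.218]
force: [1.1, -1.2, -0.4]
grip_width: 0.0851
```

```bash
python3 - <<'E'
from h import *
s=telemetry.observe();print(s['position'],s['tool_rot'])
plan([(.5643,.0392,.25,1.403,10)])
f=cams.grab_frame('top')
cv2.imwrite('pics/chg.png',np.hstack([cv2.resize(f['color'][260:345,135:235],(500,425),interpolation=cv2.INTER_CUBIC)])[:,:,::-1])
E
```

```text
[ 0.41024186 -0.26092863  0.25060338] [3.14104238e+00 3.30506513e-04 1.21755035e+00]
[[0.8, 0.1, 0.0, -0.0], [3.2, 0.4, 0.0, -0.02], [6.9, 0.8, 0.0, -0.04], [11.6, 1.4, 0.0, -0.06], [16.7, 2.0, 0.0, -0.09], [21.9, 2.7, 0.0, -0.12], [26.6, 3.2, 0.0, -0.15], [30.3, 3.7, 0.1, -0.17], [32.7, 4.0, 0.1, -0.18], [33.5, 4.1, 0.1, -0.19]]
```

View pics/chg.png

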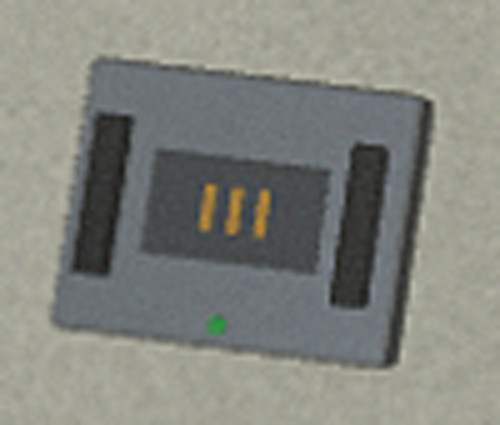

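Call:
{"fn": "apply_moves", "kwargs": {
  "steps": [
    [3, 0.4, 0, -0.02],
    [7, 0.9, 0, -0.05],
    [11, 1.4, 0, -0.08],
    [15, 1.9, 0, -0.1],
    [19, 2.4, 0, -0.13],
    [23, 2.9, 0, -0.15],
    [27, 3.4, 0, -0.17],
    [30.5, 3.8, 0, -0.19],
    [32.8, 4.1, 0, -0.19],
    [33.6, 4.2, 0, -0.19]
  ]
}}

```text
clock: 2.92
position: [0.5679, 0.0414, 0.2502]
tool_rot: [3.142, -0.002, 1.407]
force: [-0.4, 0.6, 0.1]
grip_width: 0.0852
```

```bash
python3 - <<'E'
from h import *
s=telemetry.observe();print(s['position'],s['tool_rot'])
f=cams.grab_frame('top'); print('chg',onz(f,(182.2,302.2),.03))
a,b,c,d=[onz(f,(135+u/5,260+v/5),.03) for u,v in((155,150),(330,170),(316,273),(142,252))]
v=a-b+d-c;print(np.degrees(np.arctan2(v[1],v[0])), np.linalg.norm(a-b),np.linalg.norm(a-d))
E
```

```text
[0.56785695 0.04137348 0.25018215] [ 3.14158517e+00 -1.77390425e-03  1.40668093e+00]
chg [0.44065898 0.31165464]
85.17406254537822 0.07818900722159065 0.04465177684788421
```

Call:
{"fn": "apply_moves", "kwargs": {
  "steps": [
    [0, 0, 1, 0],
    [-0.2, -0.2, 3, 0],
    [-0.3, -0.3, 5, 0],
    [-0.3, -0.3, 7, 0],
    [-0.3, -0.3, 9, 0],
    [-0.3, -0.3, 11, 0],
    [-0.3, -0.3, 12.5, 0],
    [-0.3, -0.3, 13.5, 0],
    [-0.3, -0.3, 13.9, 0],
    [-0.3, -0.3, 13.9, 0]
  ]
}}

```text
clock: 3.8
position: [0.5628, 0.0339, 0.1106]
tool_rot: [-3.14, 0.001, 1.402]
force: [-0.7, -0.5, 0.1]
grip_width: 0.0856
```

```bash
python3 - <<'E'
from h import *
s=telemetry.observe();print(s['position'],s['tool_rot'])
f=cams.grab_frame('top');g=cams.grab_frame('side')
cv2.imwrite('pics/g1.png',np.hstack([cv2.resize(q,(400,400),interpolation=cv2.INTER_CUBIC) for q in(f['color'][180:300,250:370],g['color'][130:290,230:390])])[:,:,::-1])
E
```

```text
[0.56283823 0.03391851 0.11061176] [-3.14044076e+00  5.71135302e-04  1.40181480e+00]
```

View pics/g1.png

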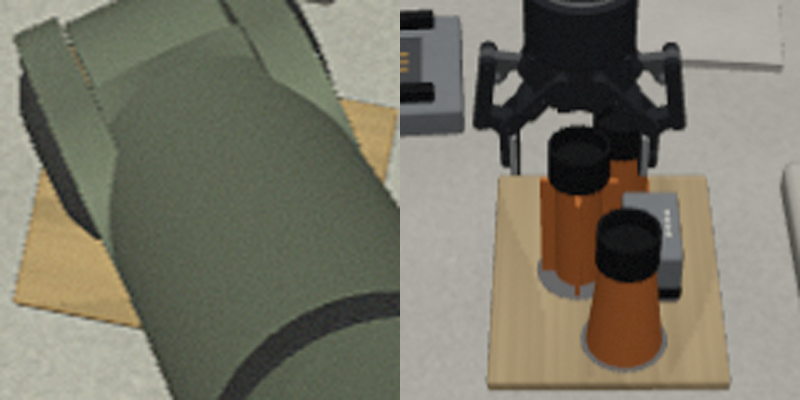

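Call:
{"fn": "apply_moves", "kwargs": {
  "steps": [
    [0.4, 0.1, 0, 0],
    [0.4, 0.1, 0, 0],
    [0.4, 0.1, 0, 0],
    [0.4, 0.1, 0, 0],
    [0.4, 0.1, 0, 0],
    [0.4, 0.1, 0, 0],
    [0.4, 0.1, 0, 0],
    [0.4, 0.1, 0, 0],
    [0.4, 0.1, 0, 0],
    [0.4, 0.1, 0, 0]
  ],
  "claw": 1,
  "force": 50
}}

```text
clock: 4.73
position: [0.5653, 0.0388, 0.112]
tool_rot: [3.141, -0.0, 1.403]
force: [-2.0, -0.5, 8.0]
grip_width: 0.0446
```

Call:
{"fn": "apply_moves", "kwargs": {
  "steps": [
    [0, 0, -0.5, 0],
    [0, 0, -1.5, 0],
    [0, 0, -3, 0],
    [0, 0, -5, 0],
    [0, 0, -7.5, 0],
    [0, 0, -10, 0],
    [0, 0, -12, 0],
    [0, 0, -13.5, 0],
    [0, 0, -14, 0],
    [0, 0, -14, 0]
  ]
}}

```text
clock: 5.57
position: [0.5655, 0.0386, 0.2528]
tool_rot: [3.139, -0.0, 1.403]
force: [-0.8, 0.3, -2.6]
grip_width: 0.0447
```

```bash
python3 - <<'E'
from h import *
s=telemetry.observe();print(s['position'],s['tool_rot'],s['grip_width'])
plan([(.578,-.315,.25,1.403,18)],(.5650,.0385,.251,1.403))
E
```

```text
[0.5654649  0.03863179 0.25276659] [ 3.13944955e+00 -4.06558896e-04  1.40262252e+00] 0.04471172899483374
[[-0.3, 0.1, 0.0, 0.0], [-1.0, 0.2, 0.0, 0.0], [-2.3, 0.5, 0.0, 0.0], [-4.1, 0.8, 0.0, 0.0], [-6.2, 1.3, 0.0, 0.0], [-8.7, 1.8, 0.0, 0.0], [-11.4, 2.4, 0.0, 0.0], [-14.3, 3.0, 0.0, 0.0], [-17.3, 3.6, 0.1, 0.0], [-20.3, 4.2, 0.1, 0.0]]
[[-2.9, 0.6, 0.0, 0.0], [-5.7, 1.2, 0.0, 0.0], [-8.1, 1.7, 0.0, 0.0], [-10.3, 2.1, 0.0, 0.0], [-12.0, 2.5, 0.0, 0.0], [-13.3, 2.8, 0.0, 0.0], [-14.0, 2.9, 0.0, 0.0], [-14.3, 3.0, 0.0, 0.0], [-14.3, 3.0, 0.0, 0.0], [-14.3, 3.0, 0.0, 0.0]]
```

Call:
{"fn": "apply_moves", "kwargs": {
  "steps": [
    [-0.8, 0.2, 0, 0],
    [-2.2, 0.5, 0, 0],
    [-4.2, 0.9, 0, 0],
    [-6.8, 1.4, 0, 0],
    [-9.6, 2, 0, 0],
    [-12.4, 2.6, 0, 0],
    [-15.2, 3.2, 0, 0],
    [-18, 3.8, 0, 0],
    [-20.8, 4.4, 0, 0],
    [-23.5, 4.9, 0, 0]
  ]
}}

```text
clock: 6.4
position: [0.5732, -0.2035, 0.2498]
tool_rot: [-3.139, 0.0, 1.402]
force: [1.4, 0.5, -1.6]
grip_width: 0.0445
```

Call:
{"fn": "apply_moves", "kwargs": {
  "steps": [
    [-2.6, 0.6, 0, 0],
    [-5, 1.1, 0, 0],
    [-7.2, 1.6, 0.3, 0],
    [-9, 1.9, 1, 0],
    [-10.3, 2.2, 2, 0],
    [-11, 2.3, 3.5, 0],
    [-11.1, 2.3, 5.5, 0],
    [-11.1, 2.3, 8, 0],
    [-11.1, 2.3, 10, 0],
    [-11.1, 2.3, 11.5, 0]
  ]
}}

```text
clock: 7.23
position: [0.577, -0.3133, 0.1326]
tool_rot: [-3.138, -0.002, 1.404]
force: [0.2, 0.3, -1.3]
grip_width: 0.0451
```

Call:
{"fn": "apply_moves", "kwargs": {
  "steps": [
    [0, 0, 1, 0],
    [0, 0, 1.7, 0],
    [0, 0, 2.2, 0],
    [0, 0, 2.6, 0],
    [0, 0, 2.9, 0],
    [0, 0, 3.1, 0],
    [0, 0, 3.1, 0],
    [0, 0, 3.1, 0],
    [0, 0, 3.1, 0],
    [0, 0, 3.1, 0]
  ]
}}

```text
clock: 8.07
position: [0.5783, -0.3146, 0.1056]
tool_rot: [3.141, 0.0, 1.403]
force: [0.5, -0.6, -1.9]
grip_width: 0.0444
```

Call:
{"fn": "apply_moves", "kwargs": {
  "steps": [
    [0, 0, 0.1, 0],
    [0, 0, 0.1, 0],
    [0, 0, 0.2, 0],
    [0, 0, 0.2, 0],
    [0, 0, 0.2, 0],
    [0, 0, 0.2, 0],
    [0, 0, 0.2, 0],
    [0, 0, 0.2, 0],
    [0, 0, 0.2, 0],
    [0, 0, 0.2, 0]
  ]
}}

```text
clock: 8.9
position: [0.5783, -0.3147, 0.104]
tool_rot: [3.141, 0.0, 1.403]
force: [-3.3, 1.0, 9.0]
grip_width: 0.0449
```

Call:
{"fn": "apply_moves", "kwargs": {
  "steps": [
    [0, 0, 0, 0],
    [0, 0, 0, 0],
    [0, 0, 0, 0],
    [0, 0, 0, 0],
    [0, 0, 0, 0],
    [0, 0, 0, 0],
    [0, 0, 0, 0],
    [0, 0, 0, 0],
    [0, 0, 0, 0],
    [0, 0, 0, 0]
  ],
  "claw": 0
}}

```text
clock: 9.73
position: [0.5782, -0.3146, 0.1033]
tool_rot: [-3.142, -0.0, 1.403]
force: [-0.8, -0.3, -0.1]
grip_width: 0.0855
```

Call:
{"fn": "apply_moves", "kwargs": {
  "steps": [
    [0, 0, -0.5, 0],
    [0, 0, -1.5, 0],
    [0, 0, -3, 0],
    [0, 0, -5, 0],
    [0, 0, -7.5, 0],
    [0, 0, -10, 0],
    [0, 0, -12, 0],
    [0, 0, -14, 0],
    [0, 0, -14.7, 0],
    [0, 0, -14.7, 0]
  ]
}}

```text
clock: 10.57
position: [0.5789, -0.3148, 0.2528]
tool_rot: [3.138, 0.001, 1.403]
force: [-0.4, -0.0, 0.4]
grip_width: 0.0855
```

```bash
python3 - <<'E'
from h import *
f=cams.grab_frame('top');g=cams.grab_frame('side')
for n,z in(('finned_mid',.069),('tapered_mid',.0695),('flanged_mid',.062)):
  for c,q in(('top',f),('side',g)):
    for r in cams.pinpoint(c,n)[:1]: print(n,c,round(r['score'],2),np.round(onz(q,r['uv'],z),4))
cv2.imwrite('pics/m1.png',np.hstack([cv2.resize(q,(400,400),interpolation=cv2.INTER_CUBIC) for q in(f['color'][210:370,400:560],g['color'][130:480,150:500])])[:,:,::-1])
# now at (.578,-.315,.25) -> tapered
plan([(.5856,-.0385,.25,1.403,10)],(.5780,-.3145,.250,1.403))
E
```

```text
finned_mid top 0.97 [ 0.5802 -0.3129]
finned_mid side 0.58 [ 0.5773 -0.3088]
tapered_mid top 0.56 [ 0.5797 -0.0406]
tapered_mid side 0.64 [ 0.5801 -0.0373]
flanged_mid top 0.57 [0.6154 0.109 ]
flanged_mid side 0.95 [0.6025 0.1145]
[[0.7, -0.1, -0.0, 0.0], [2.6, -0.4, -0.0, 0.0], [5.6, -0.8, -0.0, 0.0], [9.4, -1.3, -0.0, 0.0], [13.7, -1.9, -0.0, 0.0], [17.9, -2.5, -0.0, 0.0], [21.7, -3.1, -0.0, 0.0], [24.7, -3.5, -0.0, 0.0], [26.7, -3.8, -0.0, 0.0], [27.3, -3.9, -0.0, 0.0]]
```

View pics/m1.png

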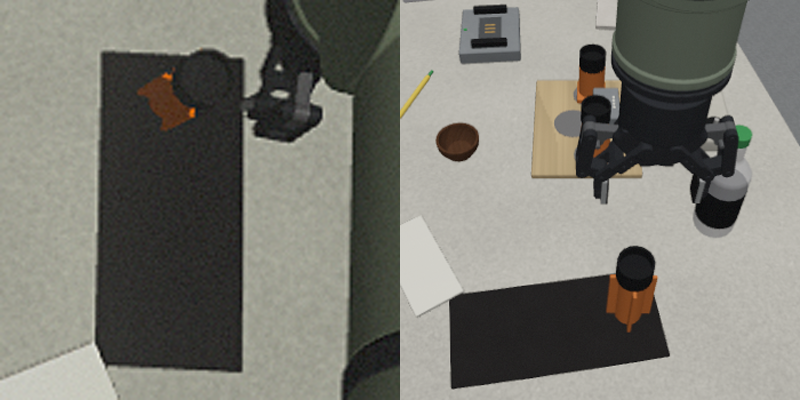

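Call:
{"fn": "apply_moves", "kwargs": {
  "steps": [
    [1.5, -0.2, 0, 0],
    [4.5, -0.7, 0, 0],
    [8.3, -1.2, 0, 0],
    [12.3, -1.8, 0, 0],
    [16.3, -2.4, 0, 0],
    [20, -3, 0, 0],
    [23.3, -3.4, 0, 0],
    [26, -3.8, 0, 0],
    [27.1, -4, 0, 0],
    [27.3, -4, 0, 0]
  ]
}}

```text
clock: 11.8
position: [0.5842, -0.0353, 0.2504]
tool_rot: [-3.141, -0.001, 1.407]
force: [0.4, -0.1, -0.1]
grip_width: 0.0853
```

Call:
{"fn": "apply_moves", "kwargs": {
  "steps": [
    [0, 0, 1, 0],
    [0, 0, 3, 0],
    [0, 0, 5.5, 0],
    [0, 0, 8, 0],
    [0, 0, 10.5, 0],
    [0, 0, 12.5, 0],
    [0, 0, 14, 0],
    [0, 0, 15, 0],
    [0, 0, 15.4, 0],
    [0, 0, 15.4, 0]
  ]
}}

```text
clock: 12.63
position: [0.584, -0.0395, 0.0954]
tool_rot: [-3.14, 0.0, 1.402]
force: [0.1, 1.0, 0.5]
grip_width: 0.0852
```

Call:
{"fn": "apply_moves", "kwargs": {
  "steps": [
    [0, 0, 0, 0],
    [0, 0, 0, 0],
    [0, 0, 0, 0],
    [0, 0, 0, 0],
    [0, 0, 0, 0],
    [0, 0, 0, 0],
    [0, 0, 0, 0],
    [0, 0, 0, 0],
    [0, 0, 0, 0],
    [0, 0, 0, 0]
  ],
  "claw": 1
}}

```text
clock: 13.47
position: [0.585, -0.0388, 0.0973]
tool_rot: [3.14, -0.0, 1.403]
force: [-0.5, -0.2, 7.6]
grip_width: 0.0449
```

Call:
{"fn": "apply_moves", "kwargs": {
  "steps": [
    [0, 0, -0.5, 0],
    [0, 0, -1.5, 0],
    [0, 0, -3, 0],
    [0, 0, -5, 0],
    [0, 0, -7.5, 0],
    [-0.3, 0, -10, 0],
    [-1, -0.2, -12, 0],
    [-2.3, -0.4, -13.5, 0],
    [-4.2, -0.8, -14.2, 0],
    [-6.6, -1.3, -14.4, 0]
  ]
}}

```text
clock: 14.3
position: [0.5611, -0.101, 0.2429]
tool_rot: [3.139, -0.001, 1.405]
force: [0.0, -0.9, -1.8]
grip_width: 0.0446
```

Call:
{"fn": "apply_moves", "kwargs": {
  "steps": [
    [-2.7, -0.5, 0, 0],
    [-5.5, -1.1, 0, 0],
    [-8.3, -1.6, 0, 0],
    [-11.1, -2.1, 0, 0],
    [-13.9, -2.7, 0, 0],
    [-16.5, -3.2, 0, 0],
    [-18.8, -3.7, 0, 0],
    [-20.7, -4, 0.4, 0],
    [-21.9, -4.3, 1.2, 0],
    [-22.4, -4.4, 2.5, 0]
  ]
}}

```text
clock: 15.13
position: [0.4791, -0.3171, 0.2161]
tool_rot: [3.14, 0.001, 1.401]
force: [0.3, -0.1, -2.0]
grip_width: 0.0442
```

Call:
{"fn": "apply_moves", "kwargs": {
  "steps": [
    [0, 0, 1.8, 0],
    [0, 0, 3.8, 0],
    [0, 0, 5.8, 0],
    [0, 0, 7.8, 0],
    [0, 0, 9.6, 0],
    [0, 0, 11, 0],
    [0, 0, 12, 0],
    [0, 0, 12.4, 0],
    [0, 0, 12.6, 0],
    [0, 0, 12.7, 0]
  ]
}}

```text
clock: 15.97
position: [0.4799, -0.3148, 0.0892]
tool_rot: [3.142, 0.0, 1.403]
force: [-4.8, 4.1, 19.9]
grip_width: 0.0452
```

Call:
{"fn": "apply_moves", "kwargs": {
  "steps": [
    [0, 0, 0, 0],
    [0, 0, 0, 0],
    [0, 0, 0, 0],
    [0, 0, 0, 0],
    [0, 0, 0, 0],
    [0, 0, 0, 0],
    [0, 0, 0, 0],
    [0, 0, 0, 0],
    [0, 0, 0, 0],
    [0, 0, 0, 0]
  ]
}}

```text
clock: 16.8
position: [0.4799, -0.315, 0.0893]
tool_rot: [3.141, 0.0, 1.403]
force: [-3.1, 1.5, 7.8]
grip_width: 0.0447
```

Call:
{"fn": "apply_moves", "kwargs": {
  "steps": [
    [0, 0, 0, 0],
    [0, 0, 0, 0],
    [0, 0, 0, 0],
    [0, 0, 0, 0],
    [0, 0, 0, 0],
    [0, 0, 0, 0],
    [0, 0, -0.5, 0],
    [0, 0, -1.5, 0],
    [0, 0, -3, 0],
    [0, 0, -5, 0]
  ],
  "claw": 0
}}

```text
clock: 17.63
position: [0.4793, -0.3148, 0.1389]
tool_rot: [-3.14, -0.001, 1.403]
force: [0.3, 0.1, 0.4]
grip_width: 0.0853
```

Call:
{"fn": "apply_moves", "kwargs": {
  "steps": [
    [0, 0, -3, 0],
    [0, 0, -6, 0],
    [0, 0, -9, 0],
    [1, 0.1, -11, 0],
    [3.5, 0.5, -11.2, 0],
    [7, 0.9, -11.2, 0],
    [11, 1.5, -11.2, 0],
    [15, 2, -11.2, 0],
    [19, 2.5, -11.2, 0],
    [23, 3.1, -11.2, 0]
  ]
}}

```text
clock: 18.47
position: [0.5488, -0.0916, 0.2515]
tool_rot: [3.141, 0.0, 1.403]
force: [1.0, 0.4, 0.3]
grip_width: 0.0852
```

Call:
{"fn": "apply_moves", "kwargs": {
  "steps": [
    [4, 0.5, 0, 0],
    [8, 1, 0, 0],
    [12, 1.6, 0, 0],
    [15.5, 2.1, 0, 0],
    [18.2, 2.4, 0, 0],
    [20, 2.6, 0, 0],
    [20.6, 2.7, 0, 0],
    [20.6, 2.7, 0, 0],
    [20.6, 2.7, 0, 0],
    [20.6, 2.7, 0, 0]
  ]
}}

```text
clock: 19.3
position: [0.6097, 0.1035, 0.2506]
tool_rot: [3.141, 0.001, 1.401]
force: [-0.3, -0.4, -0.3]
grip_width: 0.0855
```

```bash
python3 - <<'E'
from h import *
s=telemetry.observe();print(s['position'],s['tool_rot'])
f=cams.grab_frame('top');g=cams.grab_frame('side')
for n,z in(('finned_mid',.069),('tapered_mid',.0615),('flanged_mid',.062),('battery_mid',.037)):
  for c,q in(('top',f),('side',g)):
    for r in cams.pinpoint(c,n)[:1]: print(n,c,round(r['score'],2),np.round(onz(q,r['uv'],z),4))
cv2.imwrite('pics/m2.png',np.hstack([cv2.resize(q,(400,400),interpolation=cv2.INTER_CUBIC) for q in(f['color'][180:370,370:560],g['color'][130:480,150:500])])[:,:,::-1])
E
```

```text
[0.60972263 0.10345271 0.25064848] [3.14132461e+00 6.80382666e-04 1.40118603e+00]
finned_mid top 0.9 [ 0.584  -0.3153]
finned_mid side 0.56 [ 0.5786 -0.3094]
tapered_mid top 0.59 [ 0.4762 -0.3154]
tapered_mid side 0.82 [ 0.4786 -0.3129]
flanged_mid side 0.8 [0.6064 0.1173]
battery_mid side 0.83 [0.617  0.0371]
```

View pics/m2.png

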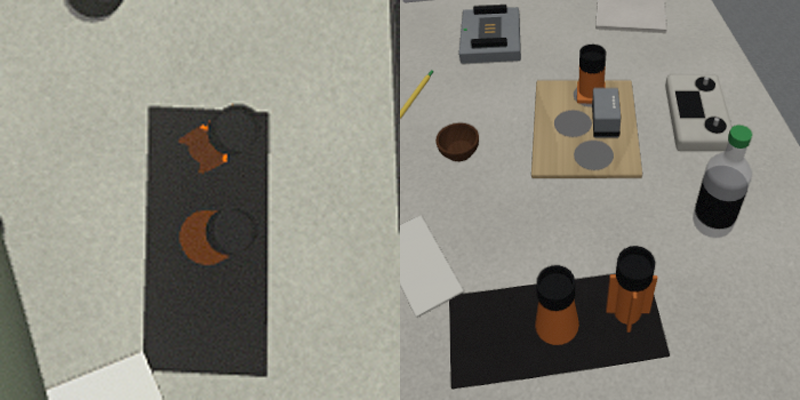

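Call:
{"fn": "apply_moves", "kwargs": {
  "steps": [
    [0, 0, 1, 0],
    [0.1, 0, 3, 0],
    [0.1, 0, 5.5, 0],
    [0.1, 0, 8, 0],
    [0.1, 0, 10.5, 0],
    [0.1, 0, 13, 0],
    [0.1, 0, 15, 0],
    [0.1, 0, 16.3, 0],
    [0.1, 0, 16.9, 0],
    [0.1, 0, 16.9, 0]
  ]
}}

```text
clock: 20.63
position: [0.6094, 0.106, 0.0801]
tool_rot: [-3.14, 0.0, 1.403]
force: [-0.6, 1.4, 0.2]
grip_width: 0.0854
```

```bash
python3 - <<'E'
from h import *
s=telemetry.observe();print(s['position'],s['tool_rot'])
g=cams.grab_frame('side')
cv2.imwrite('pics/g3.png',cv2.resize(g['color'][120:290,230:400],(500,500),interpolation=cv2.INTER_CUBIC)[:,:,::-1])
E
```

```text
[0.60943607 0.10604946 0.08012725] [-3.14001286e+00  4.66767737e-04  1.40299409e+00]
```

View pics/g3.png

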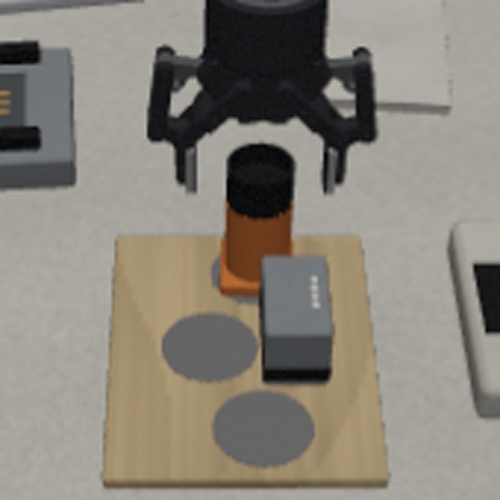

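Call:
{"fn": "apply_moves", "kwargs": {
  "steps": [
    [0, 0, 0, 0],
    [0, 0, 0, 0],
    [0, 0, 0, 0],
    [0, 0, 0, 0],
    [0, 0, 0, 0],
    [0, 0, 0, 0],
    [0, 0, 0, 0],
    [0, 0, 0, 0],
    [0, 0, 0, 0],
    [0, 0, 0, 0]
  ],
  "claw": 1
}}

```text
clock: 21.52
position: [0.6104, 0.1061, 0.0824]
tool_rot: [3.14, -0.0, 1.403]
force: [-2.8, -0.8, 10.1]
grip_width: 0.0449
```

Call:
{"fn": "apply_moves", "kwargs": {
  "steps": [
    [0, 0, -0.5, 0],
    [0, 0, -1.5, 0],
    [0, 0, -3, 0],
    [0, 0, -5, 0],
    [0, 0, -7.5, 0],
    [0, 0, -10, 0],
    [-0.5, -0.2, -12.5, 0],
    [-1.7, -0.6, -14.5, 0],
    [-3.6, -1.2, -15.6, 0],
    [-6.2, -2.1, -16, 0]
  ]
}}

```text
clock: 22.35
position: [0.5795, 0.0496, 0.2442]
tool_rot: [3.138, -0.002, 1.405]
force: [0.8, -0.7, -1.6]
grip_width: 0.0446
```

Call:
{"fn": "apply_moves", "kwargs": {
  "steps": [
    [-2.8, -1, 0, 0],
    [-5.6, -1.9, 0, 0],
    [-8.6, -2.9, 0, 0],
    [-11.6, -4, 0, 0],
    [-14.6, -5, 0, 0],
    [-17.6, -6, 0, 0],
    [-20.6, -7.1, 0, 0],
    [-23.6, -8.1, 0, 0],
    [-26.6, -9.1, 0, 0],
    [-29.5, -10.1, 0, 0]
  ]
}}

```text
clock: 23.18
position: [0.429, -0.2268, 0.2423]
tool_rot: [3.141, 0.0, 1.403]
force: [0.9, -0.3, -1.6]
grip_width: 0.0449
```

Call:
{"fn": "apply_moves", "kwargs": {
  "steps": [
    [-2.8, -1, 0, 0],
    [-5.2, -1.8, 0, 0],
    [-7.2, -2.5, 0, 0],
    [-8.7, -3, 0.3, 0],
    [-9.5, -3.3, 1, 0],
    [-9.6, -3.3, 2.2, 0],
    [-9.6, -3.3, 4.2, 0],
    [-9.6, -3.3, 6.2, 0],
    [-9.6, -3.3, 8.2, 0],
    [-9.6, -3.3, 10.2, 0]
  ]
}}

```text
clock: 24.02
position: [0.3817, -0.314, 0.1386]
tool_rot: [3.141, -0.0, 1.403]
force: [1.5, -0.8, -1.9]
grip_width: 0.0447
```

Call:
{"fn": "apply_moves", "kwargs": {
  "steps": [
    [0, 0, 2, 0],
    [0, 0, 3.6, 0],
    [0, 0, 4.9, 0],
    [0, 0, 5.8, 0],
    [0, 0, 6.3, 0],
    [0, 0, 6.5, 0],
    [0, 0, 6.6, 0],
    [0, 0, 6.6, 0],
    [0, 0, 6.6, 0],
    [0, 0, 6.6, 0]
  ]
}}

```text
clock: 24.85
position: [0.3815, -0.3144, 0.0744]
tool_rot: [3.141, 0.0, 1.403]
force: [-5.1, 5.9, 14.2]
grip_width: 0.0445
```

Call:
{"fn": "apply_moves", "kwargs": {
  "steps": [
    [0, 0, 0, 0],
    [0, 0, 0, 0],
    [0, 0, 0, 0],
    [0, 0, 0, 0],
    [0, 0, 0, 0],
    [0, 0, 0, 0],
    [0, 0, -0.5, 0],
    [0, 0, -1.5, 0],
    [0, 0, -3, 0],
    [0, 0, -5, 0]
  ],
  "claw": 0
}}

```text
clock: 25.68
position: [0.3811, -0.3142, 0.1239]
tool_rot: [-3.14, -0.001, 1.403]
force: [0.0, 0.1, -0.5]
grip_width: 0.0851
```

Call:
{"fn": "apply_moves", "kwargs": {
  "steps": [
    [0, 0, -3, 0],
    [0, 0, -6, 0],
    [0, 0, -9, 0],
    [0, 0, -11, 0],
    [0, 0, -12.2, 0],
    [0, 0, -12.7, 0],
    [0, 0, -12.7, 0],
    [0, 0, -12.7, 0],
    [0, 0, -12.7, 0],
    [0, 0, -12.7, 0]
  ]
}}

```text
clock: 26.52
position: [0.3811, -0.3144, 0.2494]
tool_rot: [-3.14, -0.001, 1.403]
force: [0.3, -0.3, 0.4]
grip_width: 0.0854
```

```bash
python3 - <<'E'
from h import *
f=cams.grab_frame('top');g=cams.grab_frame('side');save(f,'t4');save(g,'s4')
a,b,c,d=[onz(f,(245+u/5,185+v/5),.062) for u,v in((270,125),(440,152),(422,252),(255,222))]
print((a+b+c+d)/4,a-b,d-c,a-d)
for n,z in(('finned_mid',.069),('tapered_mid',.0615),('flanged_mid',.054),('battery_mid',.037)):
  for c,q in(('top',f),('side',g)):
    for r in cams.pinpoint(c,n)[:1]: print(n,c,round(r['score'],2),np.round(onz(q,r['uv'],z),4))
hs=cv2.cvtColor(g['color'],cv2.COLOR_RGB2HSV)
m=win((hs[...,1]<40)&(hs[...,2]<150)&(hs[...,2]>60),260,190,370,290).astype(np.uint8)
for c in cv2.findContours(m,0,1)[0]:
  if len(c)>30:
    P=np.array([onz(g,p,.012) for p in c[:,0]])*1000
    print(len(c),cv2.minEnclosingCircle(P.astype(np.float32)))
V=g['color'][130:480,150:500]
cv2.imwrite('pics/m4.png',np.hstack([cv2.resize(q,(400,400),interpolation=cv2.INTER_CUBIC) for q in(f['color'][180:300,250:370],V)])[:,:,::-1])
E
```

```text
[0.6188072  0.02747007] [0.01004321 0.07395641] [0.01122198 0.07229243] [ 0.04286681 -0.00495927]
finned_mid top 0.91 [ 0.5824 -0.3138]
finned_mid side 0.67 [ 0.5742 -0.3075]
tapered_mid top 0.82 [ 0.4723 -0.3185]
tapered_mid side 0.94 [ 0.4757 -0.3149]
flanged_mid top 0.95 [ 0.3831 -0.317 ]
flanged_mid side 0.76 [ 0.3788 -0.3066]
battery_mid top 0.79 [0.6202 0.0247]
battery_mid side 0.68 [0.6212 0.0361]
83 ((586.3787231445312, -34.6844596862793), 32.51359176635742)
78 ((565.0118408203125, 43.23917770385742), 32.44721221923828)
145 ((619.96435546875, 75.84844207763672), 66.81951141357422)
```

View pics/m4.png

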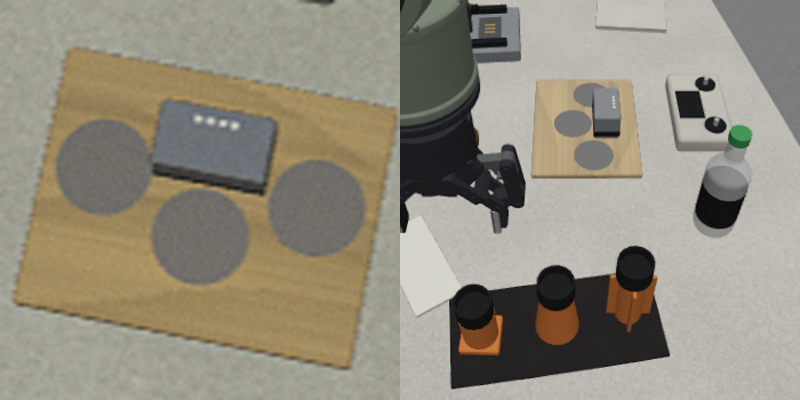

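Call:
{"fn": "apply_moves", "kwargs": {
  "steps": [
    [1.5, 0.7, 0, 0],
    [4.5, 2.1, 0, 0],
    [8, 3.8, 0, 0],
    [11.6, 5.4, 0, 0],
    [15.2, 7.1, 0, 0],
    [18.8, 8.8, 0, 0],
    [22.4, 10.5, 0, 0],
    [26, 12.2, 0, 0],
    [29.5, 13.8, 0, 0],
    [32.5, 15.2, 0, 0]
  ]
}}

```text
clock: 27.85
position: [0.5867, -0.017, 0.2503]
tool_rot: [3.141, -0.0, 1.404]
force: [0.4, -0.3, -0.4]
grip_width: 0.0856
```

Call:
{"fn": "apply_moves", "kwargs": {
  "steps": [
    [3, 1.4, 0, 0],
    [4.7, 2.3, 0, -0.02],
    [5.4, 2.6, 0.5, -0.02],
    [5.4, 2.6, 2, -0.02],
    [5.4, 2.6, 4, -0.02],
    [5.4, 2.6, 6, -0.02],
    [5.4, 2.6, 8, -0.02],
    [5.4, 2.6, 10, -0.02],
    [5.4, 2.6, 11.5, -0.02],
    [5.4, 2.6, 12, -0.02]
  ]
}}

```text
clock: 28.68
position: [0.6189, 0.0283, 0.1278]
tool_rot: [-3.138, 0.001, 1.422]
force: [1.4, 0.6, -0.4]
grip_width: 0.0853
```

```bash
python3 - <<'E'
from h import *
s=telemetry.observe();print(s['position'],s['tool_rot'])
g=cams.grab_frame('side')
f=cams.grab_frame('top')
for u,v in((281.2,230.1),(310,250.8),(344.8,242.4)):print(onz(f,(u,v),.012))
cv2.imwrite('pics/g5.png',cv2.resize(g['color'][120:290,230:400],(500,500),interpolation=cv2.INTER_CUBIC)[:,:,::-1])
E
```

```text
[0.61886895 0.02825064 0.12781098] [-3.13842835e+00  1.08063647e-03  1.42189293e+00]
[0.60919653 0.10317831]
[0.56391847 0.03685818]
[ 0.58496637 -0.04043431]
```

View pics/g5.png

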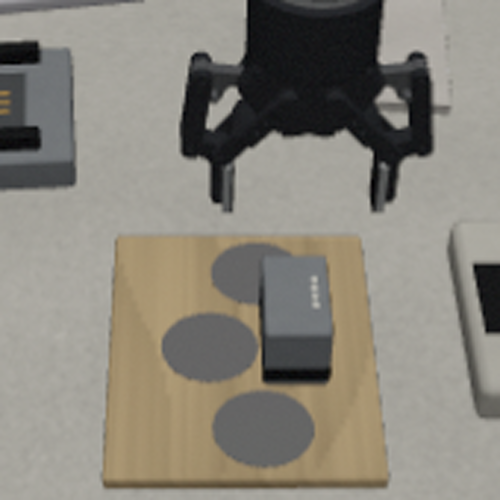

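Call:
{"fn": "apply_moves", "kwargs": {
  "steps": [
    [0, 0, 1, 0],
    [0, 0, 2.5, 0],
    [0, 0, 4, 0],
    [0, 0, 5.5, 0],
    [0, 0, 7, 0],
    [0, 0, 8.3, 0],
    [0, 0, 9.4, 0],
    [0, 0, 10.2, 0],
    [0, 0, 10.6, 0],
    [0, 0, 10.7, 0]
  ]
}}

```text
clock: 29.62
position: [0.6201, 0.0293, 0.0228]
tool_rot: [-3.141, 0.0, 1.423]
force: [-0.4, 0.3, -0.4]
grip_width: 0.0853
```

Call:
{"fn": "apply_moves", "kwargs": {
  "steps": [
    [0, 0, 0, 0],
    [0, 0, 0, 0],
    [0, 0, 0, 0],
    [0, 0, 0, 0],
    [0, 0, 0, 0],
    [0, 0, 0, 0],
    [0, 0, 0, 0],
    [0, 0, 0, 0],
    [0, 0, 0, 0],
    [0, 0, 0, 0]
  ],
  "claw": 1
}}

```text
clock: 30.45
position: [0.6207, 0.0292, 0.024]
tool_rot: [3.141, -0.0, 1.423]
force: [-1.1, 0.5, 7.1]
grip_width: 0.044
```

```bash
python3 - <<'E'
from h import *
g=cams.grab_frame('side')
s=telemetry.observe();print(s['position'],s['tool_rot'],s['force'])
cv2.imwrite('pics/g6.png',cv2.resize(g['color'][120:290,230:400],(500,500),interpolation=cv2.INTER_CUBIC)[:,:,::-1])
E
```

```text
[0.62062603 0.02925815 0.02402318] [ 3.14070787e+00 -1.11513816e-04  1.42262071e+00] [-2.27679574 -0.44307646  6.41489891]
```

View pics/g6.png

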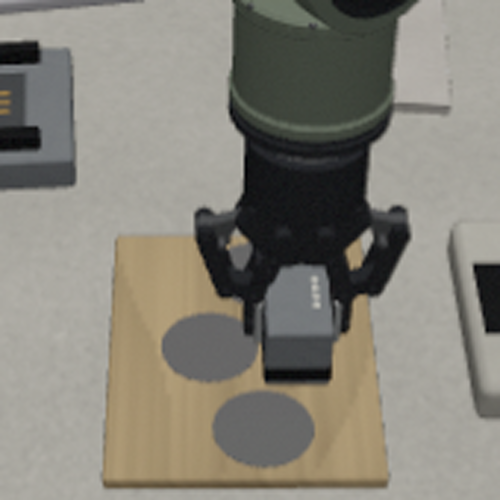

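Call:
{"fn": "apply_moves", "kwargs": {
  "steps": [
    [0, 0, -0.5, 0],
    [0, 0, -1.5, 0],
    [0, 0, -3, 0],
    [0, 0, -5, 0],
    [0, 0, -7, 0],
    [0.6, -0.5, -8.8, 0],
    [1.9, -1.6, -10, 0],
    [3.6, -3.1, -10.5, -0.01],
    [5.5, -4.7, -10.7, -0.02],
    [7.6, -6.6, -10.7, -0.03]
  ]
}}

```text
clock: 31.33
position: [0.5662, 0.1143, 0.1318]
tool_rot: [3.14, -0.0, 1.452]
force: [0.5, 1.0, -4.1]
grip_width: 0.0435
```

Call:
{"fn": "apply_moves", "kwargs": {
  "steps": [
    [2.1, -1.8, 0, -0.01],
    [4.3, -3.8, 0, -0.02],
    [6.6, -5.8, 0, -0.03],
    [8.9, -7.9, 0, -0.03],
    [11.2, -9.9, 0, -0.03],
    [13.4, -11.7, 0, -0.03],
    [15.3, -13.2, 0, -0.03],
    [16.8, -14.4, 0, -0.03],
    [17.7, -15.1, 0, -0.03],
    [18.2, -15.1, 0, -0.03]
  ]
}}

```text
clock: 32.17
position: [0.4365, 0.3141, 0.131]
tool_rot: [3.142, -0.0, 1.485]
force: [0.7, 0.6, -3.3]
grip_width: 0.0438
```

```bash
python3 - <<'E'
from h import *
g=cams.grab_frame('side');f=cams.grab_frame('top')
s=telemetry.observe();print(s['position'],s['tool_rot'],s['grip_width'])
cv2.imwrite('pics/g7.png',np.hstack([cv2.resize(q,(400,400),interpolation=cv2.INTER_CUBIC) for q in(f['color'][240:360,130:250],g['color'][70:210,160:300])])[:,:,::-1])
E
```

```text
[0.43816993 0.31288419 0.13066505] [ 3.14102811e+00 -2.44427587e-04  1.48317023e+00] 0.043438993881754914
```

View pics/g7.png

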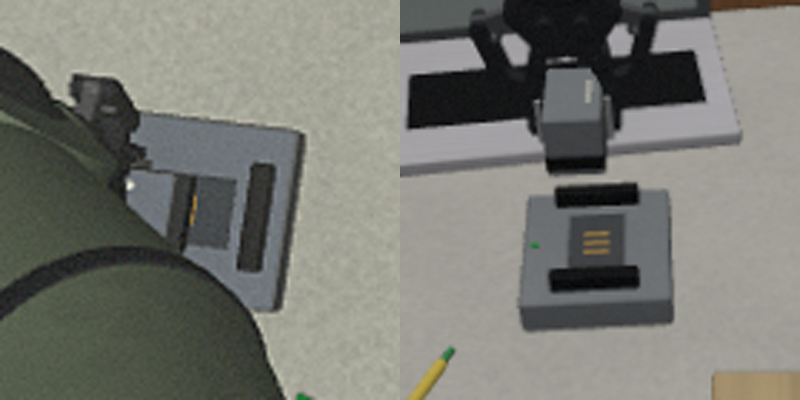

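```bash
python3 - <<'E'
from h import *
g=cams.grab_frame('side');f=cams.grab_frame('top')
print(onz(g,(221.6,130.2),.12),onz(f,(187.6,293.4),.12),onz(f,(184.9,315),.12))
# pad in side: crop corners
P=[onz(g,(160+u*.35,70+v*.35),.03) for u,v in((169,215),(223,214),(226,268),(168,268))];print(P)
P=[onz(g,(160+u*.35,70+v*.35),.03) for u,v in((183,243),(196,243))];print(P)
# far cheek bottom edges / near cheek: top faces z .045
print([onz(g,(160+u*.35,70+v*.35),.045) for u,v in((156,186),(236,184),(236,195),(156,197),(150,269),(238,266),(238,277),(150,280))])
E
```

```text
[0.43368733 0.28558854] [0.45541311 0.2770314 ] [0.4119962  0.27971562]
[array([0.42311941, 0.35977885]), array([0.46762973, 0.35353476]), array([0.46383773, 0.27949421]), array([0.41825107, 0.28734138])]
[array([0.43216898, 0.31866562]), array([0.44260443, 0.31686307])]
[array([0.41507393, 0.38189126]), array([0.48135828, 0.37339779]), array([0.47992257, 0.35734875]), array([0.41428676, 0.36577887]), array([0.4048082, 0.268512 ]), array([0.47279025, 0.26068277]), array([0.47151761, 0.24677035]), array([0.40414825, 0.2545559 ])]
```

Call:
{"fn": "apply_moves", "kwargs": {
  "steps": [
    [-0.2, 0.2, 1, 0],
    [-0.4, 0.4, 2.5, 0],
    [-0.4, 0.4, 4, 0],
    [-0.4, 0.4, 5.5, 0],
    [-0.4, 0.4, 6.6, 0],
    [-0.4, 0.4, 7.6, 0],
    [-0.4, 0.4, 8.3, 0],
    [-0.4, 0.4, 8.7, 0],
    [-0.4, 0.4, 8.9, 0],
    [-0.4, 0.4, 8.9, 0]
  ]
}}

```text
clock: 33.2
position: [0.4413, 0.308, 0.042]
tool_rot: [3.141, 0.001, 1.483]
force: [-5.3, -6.1, 9.8]
grip_width: 0.0438
```

Call:
{"fn": "apply_moves", "kwargs": {
  "steps": [
    [0, 0, 0, 0],
    [0, 0, 0, 0],
    [0, 0, 0, 0],
    [0, 0, 0, 0],
    [0, 0, 0, 0],
    [0, 0, 0, 0],
    [0, 0, 0, 0],
    [0, 0, 0, 0],
    [0, 0, 0, 0],
    [0, 0, 0, 0]
  ]
}}

```text
clock: 34.03
position: [0.4413, 0.308, 0.042]
tool_rot: [3.141, 0.001, 1.483]
force: [-5.3, -4.7, 10.1]
grip_width: 0.0435
```

Call:
{"fn": "apply_moves", "kwargs": {
  "steps": [
    [0, 0, 0, 0],
    [0, 0, 0, 0],
    [0, 0, 0, 0],
    [0, 0, 0, 0],
    [0, 0, 0, 0],
    [0, 0, 0, 0],
    [0, 0, -0.5, 0],
    [0, 0, -1.5, 0],
    [0, 0, -3, 0],
    [0, 0, -5, 0]
  ],
  "claw": 0
}}

```text
clock: 34.87
position: [0.4408, 0.3081, 0.0919]
tool_rot: [-3.14, 0.001, 1.483]
force: [1.3, -0.4, -0.4]
grip_width: 0.0856
```

Call:
{"fn": "apply_moves", "kwargs": {
  "steps": [
    [0, 0, -3, 0],
    [0, 0, -6, 0],
    [0, 0, -9.5, 0],
    [0, 0, -13, 0],
    [0, 0, -15.3, 0],
    [-3, 0, -15.9, 0.08],
    [-6.5, 0, -15.9, 0.08],
    [-10, 0, -15.9, 0.08],
    [-14, 0, -15.9, 0.08],
    [-16, 0, -15.9, 0.08]
  ]
}}

```text
clock: 35.7
position: [0.4264, 0.145, 0.2511]
tool_rot: [3.141, 0.001, 1.4]
force: [1.6, 0.7, 0.8]
grip_width: 0.0851
```

```bash
python3 - <<'E'
from h import *
g=cams.grab_frame('side');f=cams.grab_frame('top')
s=telemetry.observe();print(s['position'],s['tool_rot'],s['grip_width'])
for c,q in(('top',f),('side',g)): 
  for r in cams.pinpoint(c,'battery_mid')[:1]:print(c,r['score'],onz(q,r['uv'],.055))
cv2.imwrite('pics/g8.png',np.hstack([cv2.resize(q,(400,400),interpolation=cv2.INTER_CUBIC) for q in(f['color'][250:350,135:235],g['color'][90:200,180:290])])[:,:,::-1])
E
```

```text
[0.42702463 0.14546181 0.25125653] [3.14051333e+00 1.24112948e-03 1.39844895e+00] 0.08554867786249404
top 0.7 [ 0.47810284 -0.32331994]
side 0.9 [0.44499524 0.31132115]
```

View pics/g8.png

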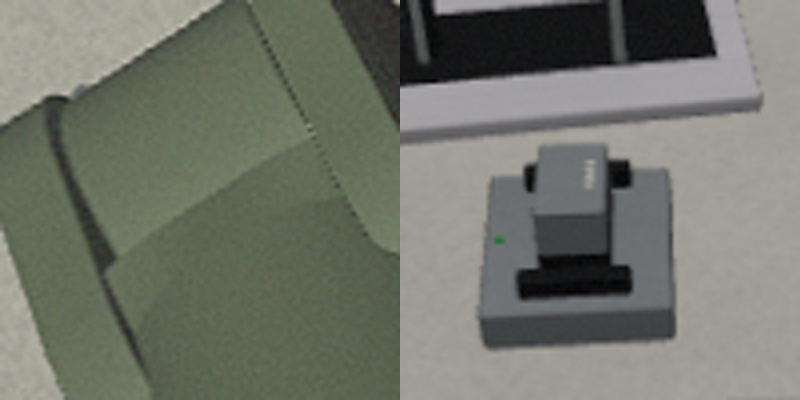

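Call:
{"fn": "apply_moves", "kwargs": {
  "steps": [
    [-1.5, 0.5, 0, 0],
    [-4.5, 1.5, 0, 0],
    [-8, 2.5, 0, 0],
    [-12, 3.5, 0, 0],
    [-16, 4.2, 0, 0],
    [-20, 4.8, 0, 0],
    [-24, 5, 0, 0],
    [-28, 5, 0, 0],
    [-32, 5, 0, 0],
    [-36, 4.8, 0, 0]
  ]
}}

```text
clock: 36.73
position: [0.4148, -0.2148, 0.2507]
tool_rot: [3.141, -0.0, 1.405]
force: [0.8, 0.5, -0.3]
grip_width: 0.0854
```

Call:
{"fn": "apply_moves", "kwargs": {
  "steps": [
    [-4, -0.4, 0, 0],
    [-7.3, -0.9, 0, 0],
    [-9.5, -1.3, 0, 0],
    [-10.4, -1.6, 0, 0],
    [-10.5, -1.6, 0, 0],
    [-10.5, -1.6, 1.5, 0],
    [-10.5, -1.6, 3.5, 0],
    [-10.5, -1.6, 6, 0],
    [-10.5, -1.6, 8, 0],
    [-10.5, -1.6, 9, 0]
  ]
}}

```text
clock: 37.57
position: [0.3817, -0.3123, 0.1585]
tool_rot: [-3.14, -0.002, 1.406]
force: [-0.2, 0.2, -0.5]
grip_width: 0.085
```

```bash
python3 - <<'E'
from h import *
g=cams.grab_frame('side');f=cams.grab_frame('top')
s=telemetry.observe();print(s['position'],s['tool_rot'],s['grip_width'])
for c,q in(('top',f),('side',g)): 
  for r in cams.pinpoint(c,'battery_mid')[:1]:print(c,r['score'],onz(q,r['uv'],.055))
cv2.imwrite('pics/g9.png',np.hstack([cv2.resize(q,(400,400),interpolation=cv2.INTER_CUBIC) for q in(f['color'][250:350,135:235],g['color'][300:480,160:340])])[:,:,::-1])
E
```

```text
[ 0.38150341 -0.31304781  0.15934114] [-3.13972880e+00 -1.65479030e-03  1.40504701e+00] 0.08499528734842365
top 0.86 [0.44160123 0.30705406]
side 0.7 [ 0.3791277  -0.31343173]
```

View pics/g9.png

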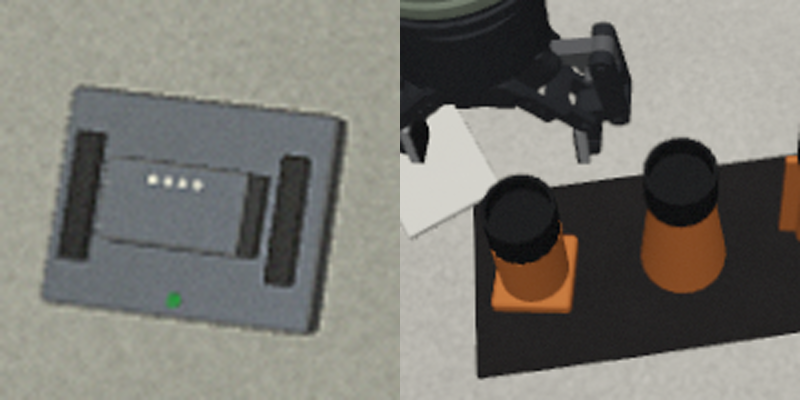

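Call:
{"fn": "apply_moves", "kwargs": {
  "steps": [
    [0, 0, 1, 0],
    [0, 0, 2.5, 0],
    [0, 0, 4, 0],
    [0, 0, 5.5, 0],
    [0, 0, 6.7, 0],
    [0, 0, 7.7, 0],
    [0, 0, 8.4, 0],
    [0, 0, 8.7, 0],
    [0, 0, 8.7, 0],
    [0, 0, 8.7, 0]
  ]
}}

```text
clock: 38.6
position: [0.3812, -0.3149, 0.0737]
tool_rot: [3.141, 0.0, 1.403]
force: [0.4, 0.3, 0.4]
grip_width: 0.0852
```

Call:
{"fn": "apply_moves", "kwargs": {
  "steps": [
    [0, 0, 0, 0],
    [0, 0, 0, 0],
    [0, 0, 0, 0],
    [0, 0, 0, 0],
    [0, 0, 0, 0],
    [0, 0, 0, 0],
    [0, 0, 0, 0],
    [0, 0, 0, 0],
    [0, 0, 0, 0],
    [0, 0, 0, 0]
  ],
  "claw": 1
}}

```text
clock: 39.43
position: [0.3812, -0.315, 0.0739]
tool_rot: [3.141, 0.0, 1.403]
force: [-2.1, 0.6, 10.8]
grip_width: 0.0447
```

```bash
python3 - <<'E'
from h import *
f=cams.grab_frame('top')
P=[onz(f,(135+u/4,250+v/4),.08) for u,v in((107,155),(250,170),(237,258),(95,240))];print(P,np.mean(P,0))
P=[onz(f,(135+u/4,250+v/4),.045) for u,v in((80,130),(107,134),(86,260),(59,257),(283,155),(310,158),(290,287),(264,282))];print(np.mean(P,0))
E
```

```text
[array([0.46561102, 0.34314532]), array([0.46002919, 0.26689988]), array([0.41415209, 0.27089561]), array([0.4211081 , 0.34631394])] [0.4402251  0.30681369]
[0.44067666 0.3098794 ]
```

Call:
{"fn": "apply_moves", "kwargs": {
  "steps": [
    [0, 0, -0.5, 0],
    [0, 0, -1.5, 0],
    [0, 0, -3, 0],
    [0, 0, -5, 0],
    [0, 0, -7.5, 0],
    [0, 0, -10, 0],
    [0.5, 0.2, -12.5, 0],
    [1.7, 0.6, -14.5, 0],
    [3.6, 1.2, -15.6, 0],
    [6.2, 2.1, -16, 0]
  ]
}}

```text
clock: 40.32
position: [0.4121, -0.2581, 0.2361]
tool_rot: [3.139, 0.002, 1.4]
force: [0.1, -0.5, -0.9]
grip_width: 0.0448
```

Call:
{"fn": "apply_moves", "kwargs": {
  "steps": [
    [2.8, 1, 0, 0],
    [5.6, 1.9, 0, 0],
    [8.6, 2.9, 0, 0],
    [11.6, 4, 0, 0],
    [14.6, 5, 0, 0],
    [17.6, 6, 0, 0],
    [20.6, 7.1, 0, 0],
    [23.6, 8.1, 0, 0],
    [26.6, 9.1, 0, 0],
    [29.5, 10.1, 0, 0]
  ]
}}

```text
clock: 41.15
position: [0.5614, 0.0183, 0.2343]
tool_rot: [3.141, -0.0, 1.403]
force: [0.2, -1.3, -1.2]
grip_width: 0.0449
```

Call:
{"fn": "apply_moves", "kwargs": {
  "steps": [
    [2.8, 1, 0, 0],
    [5.2, 1.8, 0, 0],
    [7.2, 2.5, 0, 0],
    [8.7, 3, 0.3, 0],
    [9.5, 3.3, 1, 0],
    [9.6, 3.3, 2.2, 0],
    [9.6, 3.3, 4.2, 0],
    [9.6, 3.3, 6.2, 0],
    [9.6, 3.3, 8.2, 0],
    [9.6, 3.3, 10.2, 0]
  ]
}}

```text
clock: 41.98
position: [0.6088, 0.104, 0.1295]
tool_rot: [-3.141, 0.001, 1.401]
force: [0.4, 0.2, -1.7]
grip_width: 0.0448
```

Call:
{"fn": "apply_moves", "kwargs": {
  "steps": [
    [0, 0, 1.8, 0],
    [0, 0, 3, 0],
    [0, 0, 4, 0],
    [0, 0, 4.6, 0],
    [0, 0, 4.9, 0],
    [0, 0, 5, 0],
    [0, 0, 5, 0],
    [0, 0, 5, 0],
    [0, 0, 5, 0],
    [0, 0, 5, 0]
  ]
}}

```text
clock: 42.82
position: [0.61, 0.1059, 0.0819]
tool_rot: [3.141, -0.0, 1.403]
force: [-2.9, -0.8, 6.3]
grip_width: 0.0445
```

Call:
{"fn": "apply_moves", "kwargs": {
  "steps": [
    [0, 0, 0, 0],
    [0, 0, 0, 0],
    [0, 0, 0, 0],
    [0, 0, 0, 0],
    [0, 0, 0, 0],
    [0, 0, 0, 0],
    [0, 0, -0.5, 0],
    [0, 0, -1.5, 0],
    [0, 0, -3, 0],
    [0, 0, -5, 0]
  ],
  "claw": 0
}}

```text
clock: 43.65
position: [0.6091, 0.1058, 0.1318]
tool_rot: [-3.14, 0.0, 1.403]
force: [-1.3, 0.3, 0.1]
grip_width: 0.0851
```

Call:
{"fn": "apply_moves", "kwargs": {
  "steps": [
    [0, 0, -3, 0],
    [0, 0, -6, 0],
    [0, 0, -9, 0],
    [-1, -0.1, -11, 0],
    [-3.5, -0.5, -11.9, 0],
    [-7, -0.9, -11.9, 0],
    [-11, -1.5, -11.9, 0],
    [-15, -2, -11.9, 0],
    [-19, -2.5, -11.9, 0],
    [-23, -3.1, -11.9, 0]
  ]
}}

```text
clock: 44.48
position: [0.5398, -0.1173, 0.2515]
tool_rot: [3.14, 0.0, 1.403]
force: [0.3, -0.3, 0.3]
grip_width: 0.0854
```

Call:
{"fn": "apply_moves", "kwargs": {
  "steps": [
    [-4, -0.5, 0, 0],
    [-8, -1, 0, 0],
    [-12, -1.6, 0, 0],
    [-15.5, -2.1, 0, 0],
    [-18.5, -2.5, 0, 0],
    [-20.3, -2.7, 0, 0],
    [-20.7, -2.7, 0.5, 0],
    [-20.7, -2.7, 2, 0],
    [-20.7, -2.7, 4, 0],
    [-20.7, -2.7, 6, 0]
  ]
}}

```text
clock: 45.32
position: [0.4799, -0.3147, 0.1905]
tool_rot: [3.14, 0.0, 1.403]
force: [0.7, -0.4, -0.4]
grip_width: 0.0855
```

Call:
{"fn": "apply_moves", "kwargs": {
  "steps": [
    [0, 0, 1.8, 0],
    [0, 0, 3.6, 0],
    [0, 0, 5.4, 0],
    [0, 0, 7, 0],
    [0, 0, 8.4, 0],
    [0, 0, 9.4, 0],
    [0, 0, 10, 0],
    [0, 0, 10.2, 0],
    [0, 0, 10.2, 0],
    [0, 0, 10.2, 0]
  ]
}}

```text
clock: 46.15
position: [0.4797, -0.3153, 0.0889]
tool_rot: [3.141, 0.0, 1.403]
force: [-0.6, -0.2, -0.1]
grip_width: 0.085
```

Call:
{"fn": "apply_moves", "kwargs": {
  "steps": [
    [0, 0, 0, 0],
    [0, 0, 0, 0],
    [0, 0, 0, 0],
    [0, 0, 0, 0],
    [0, 0, 0, 0],
    [0, 0, 0, 0],
    [0, 0, 0, 0],
    [0, 0, 0, 0],
    [0, 0, 0, 0],
    [0, 0, 0, 0]
  ],
  "claw": 1
}}

```text
clock: 46.98
position: [0.4797, -0.3155, 0.0889]
tool_rot: [3.141, 0.0, 1.403]
force: [-1.0, -0.1, 6.6]
grip_width: 0.045
```

Call:
{"fn": "apply_moves", "kwargs": {
  "steps": [
    [0, 0, -0.5, 0],
    [0, 0, -1.5, 0],
    [0, 0, -3, 0],
    [0, 0, -5, 0],
    [0, 0, -7.5, 0],
    [0, 0, -10, 0],
    [0.5, 0.1, -12.3, 0],
    [1.7, 0.3, -14.2, 0],
    [3.6, 0.7, -15.3, 0],
    [6, 1.2, -15.7, 0]
  ]
}}

```text
clock: 47.82
position: [0.5014, -0.2589, 0.2482]
tool_rot: [3.139, 0.001, 1.4]
force: [0.3, 0.1, -2.9]
grip_width: 0.0446
```

Call:
{"fn": "apply_moves", "kwargs": {
  "steps": [
    [2.7, 0.5, 0, 0],
    [5.5, 1.1, 0, 0],
    [8.3, 1.6, 0, 0],
    [11.1, 2.2, 0, 0],
    [13.9, 2.8, 0, 0],
    [16.7, 3.3, 0, 0],
    [19.3, 3.8, 0, 0],
    [21.4, 4.2, 0.1, 0],
    [22.7, 4.5, 0.6, 0],
    [23, 4.6, 1.7, 0]
  ]
}}

```text
clock: 48.65
position: [0.5861, -0.0366, 0.2293]
tool_rot: [3.139, -0.001, 1.405]
force: [0.6, -1.1, -1.7]
grip_width: 0.0447
```

Call:
{"fn": "apply_moves", "kwargs": {
  "steps": [
    [0, 0, 1.8, 0],
    [0, 0, 3.8, 0],
    [0, 0, 5.8, 0],
    [0, 0, 7.8, 0],
    [0, 0, 9.5, 0],
    [0, 0, 11, 0],
    [0, 0, 12.2, 0],
    [0, 0, 12.8, 0],
    [0, 0, 13.1, 0],
    [0, 0, 13.2, 0]
  ]
}}

```text
clock: 49.48
position: [0.5848, -0.0397, 0.0968]
tool_rot: [-3.141, 0.001, 1.402]
force: [-6.4, -1.1, 18.1]
grip_width: 0.0446
```

Call:
{"fn": "apply_moves", "kwargs": {
  "steps": [
    [0, 0, 0, 0],
    [0, 0, 0, 0],
    [0, 0, 0, 0],
    [0, 0, 0, 0],
    [0, 0, 0, 0],
    [0, 0, 0, 0],
    [0, 0, 0, 0],
    [0, 0, 0, 0],
    [0, 0, 0, 0],
    [0, 0, 0, 0]
  ]
}}

```text
clock: 50.32
position: [0.5853, -0.0393, 0.0969]
tool_rot: [3.141, 0.0, 1.403]
force: [-3.0, -1.0, 6.9]
grip_width: 0.0444
```

Call:
{"fn": "apply_moves", "kwargs": {
  "steps": [
    [0, 0, 0, 0],
    [0, 0, 0, 0],
    [0, 0, 0, 0],
    [0, 0, 0, 0],
    [0, 0, 0, 0],
    [0, 0, 0, 0],
    [0, 0, -0.5, 0],
    [0, 0, -1.5, 0],
    [0, 0, -3, 0],
    [0, 0, -5, 0]
  ],
  "claw": 0
}}

```text
clock: 51.15
position: [0.5846, -0.039, 0.1469]
tool_rot: [-3.14, 0.0, 1.403]
force: [-0.2, 0.3, 1.0]
grip_width: 0.0858
```

Call:
{"fn": "apply_moves", "kwargs": {
  "steps": [
    [0, 0, -3, 0],
    [0, 0, -6, 0],
    [0, 0, -8.5, 0],
    [-1, 0.1, -10, 0],
    [-3.5, 0.5, -10.4, 0],
    [-7, 1, -10.4, 0],
    [-11, 1.5, -10.4, 0],
    [-15, 2.1, -10.4, 0],
    [-19, 2.7, -10.4, 0],
    [-22.5, 3.2, -10.4, 0]
  ]
}}

```text
clock: 51.98
position: [0.5783, -0.2691, 0.2515]
tool_rot: [3.141, 0.001, 1.402]
force: [0.7, -0.2, -0.2]
grip_width: 0.0854
```

Call:
{"fn": "apply_moves", "kwargs": {
  "steps": [
    [-2.8, 0.4, 0, 0],
    [-4.4, 0.6, 0, 0],
    [-4.8, 0.7, 0.3, 0],
    [-4.8, 0.7, 2, 0],
    [-4.8, 0.7, 4.5, 0],
    [-4.8, 0.7, 7.5, 0],
    [-4.8, 0.7, 10, 0],
    [-4.8, 0.7, 12.5, 0],
    [-4.8, 0.7, 14.2, 0],
    [-4.8, 0.7, 14.7, 0]
  ]
}}

```text
clock: 52.82
position: [0.5771, -0.3126, 0.1009]
tool_rot: [-3.138, -0.002, 1.404]
force: [-0.4, 0.2, 0.1]
grip_width: 0.0856
```

Call:
{"fn": "apply_moves", "kwargs": {
  "steps": [
    [0, 0, 0, 0],
    [0, 0, 0, 0],
    [0, 0, 0, 0],
    [0, 0, 0, 0],
    [0, 0, 0, 0],
    [0, 0, 0, 0],
    [0, 0, 0, 0],
    [0, 0, 0, 0],
    [0, 0, 0, 0],
    [0, 0, 0, 0]
  ],
  "claw": 1
}}

```text
clock: 53.65
position: [0.5785, -0.315, 0.1051]
tool_rot: [3.14, 0.001, 1.403]
force: [-2.4, 0.0, 7.6]
grip_width: 0.0445
```

Call:
{"fn": "apply_moves", "kwargs": {
  "steps": [
    [0, 0, -0.5, 0],
    [0, 0, -1.5, 0],
    [0, 0, -3, 0],
    [0, 0, -5, 0],
    [0, 0, -7.5, 0],
    [0, 0, -10, 0],
    [0.5, -0.1, -12.2, 0],
    [1.7, -0.4, -14, 0],
    [3.6, -0.8, -15, 0],
    [6, -1.3, -15.3, 0]
  ]
}}

```text
clock: 54.48
position: [0.5754, -0.2542, 0.2595]
tool_rot: [3.138, 0.001, 1.401]
force: [0.4, -0.0, -2.9]
grip_width: 0.0449
```

Call:
{"fn": "apply_moves", "kwargs": {
  "steps": [
    [2.7, -0.6, 0, 0],
    [5.5, -1.2, 0, 0],
    [8.4, -1.8, 0, 0],
    [11.4, -2.4, 0, 0],
    [14.4, -3, 0, 0],
    [17.4, -3.6, 0, 0],
    [20.3, -4.2, 0, 0],
    [23, -4.8, 0, 0],
    [25.4, -5.3, 0, 0],
    [27.2, -5.7, 0, 0]
  ]
}}

```text
clock: 55.32
position: [0.5641, 0.0268, 0.2576]
tool_rot: [3.14, -0.001, 1.405]
force: [0.2, 1.0, -1.1]
grip_width: 0.0448
```

Call:
{"fn": "apply_moves", "kwargs": {
  "steps": [
    [1.1, -0.2, 0, 0],
    [1.4, -0.2, 0, 0],
    [1.4, -0.2, 0.5, 0],
    [1.4, -0.2, 2, 0],
    [1.4, -0.2, 4, 0],
    [1.4, -0.2, 6, 0],
    [1.4, -0.2, 8, 0],
    [1.4, -0.2, 10, 0],
    [1.4, -0.2, 11.5, 0],
    [1.4, -0.2, 12.5, 0]
  ]
}}

```text
clock: 56.15
position: [0.5642, 0.0365, 0.1295]
tool_rot: [-3.14, 0.001, 1.401]
force: [0.1, -0.4, -2.2]
grip_width: 0.0447
```

Call:
{"fn": "apply_moves", "kwargs": {
  "steps": [
    [0, 0, 0.6, 0],
    [0, 0, 1, 0],
    [0, 0, 1.3, 0],
    [0, 0, 1.5, 0],
    [0, 0, 1.9, 0],
    [0, 0, 2, 0],
    [0, 0, 2, 0],
    [0, 0, 2, 0],
    [0, 0, 2, 0],
    [0, 0, 2, 0]
  ]
}}

```text
clock: 56.98
position: [0.5655, 0.0387, 0.113]
tool_rot: [3.139, -0.0, 1.403]
force: [-5.7, 0.9, 22.4]
grip_width: 0.0444
```

Call:
{"fn": "apply_moves", "kwargs": {
  "steps": [
    [0, 0, 0, 0],
    [0, 0, 0, 0],
    [0, 0, 0, 0],
    [0, 0, 0, 0],
    [0, 0, 0, 0],
    [0, 0, 0, 0],
    [0, 0, -0.5, 0],
    [0, 0, -1.5, 0],
    [0, 0, -3, 0],
    [0, 0, -5, 0]
  ],
  "claw": 0
}}

```text
clock: 57.82
position: [0.5642, 0.0384, 0.1619]
tool_rot: [-3.14, 0.0, 1.403]
force: [-0.1, -0.3, 0.7]
grip_width: 0.085
```

Call:
{"fn": "apply_moves", "kwargs": {
  "steps": [
    [0, 0, -3, 0],
    [0, 0, -6, 0],
    [0, 0, -9, 0],
    [-2, -1, -10, 0],
    [-5.5, -2.5, -10, 0],
    [-9, -4, -10, 0],
    [-12.5, -5.5, -10, 0],
    [-16, -7, -10, 0],
    [-20, -8, -10, 0],
    [-23, -9, -10, 0]
  ]
}}

```text
clock: 58.65
position: [0.436, -0.1758, 0.2624]
tool_rot: [3.14, 0.001, 1.402]
force: [1.2, 0.3, -0.1]
grip_width: 0.0854
```

Call:
{"fn": "apply_moves", "kwargs": {
  "steps": [
    [-3, -1, 0, 0],
    [-6, -2, 0, 0],
    [-9, -3, 0, 0],
    [-11, -3.5, 0, 0],
    [-12, -3.8, 0, 0],
    [-12, -3.8, 0, 0],
    [-12, -3.8, 0, 0],
    [-12, -3.8, 0, 0],
    [-12, -3.8, 0, 0],
    [-12, -3.8, 0, 0]
  ]
}}

```text
clock: 59.48
position: [0.3805, -0.2844, 0.2614]
tool_rot: [3.141, -0.0, 1.404]
force: [-0.0, -0.1, 0.2]
grip_width: 0.0856
```

```bash
python3 - <<'E'
from h import *
g=cams.grab_frame('side');f=cams.grab_frame('top')
s=telemetry.observe();print(s['position'],s['force'],s['grip_width'])
for n in('finned_mid','tapered_mid','flanged_mid','battery_mid','bottle','bowl','controller'):
  z=.055 if n=='battery_mid' else Z[n]
  for c,q in(('top',f),('side',g)):
    for r in cams.pinpoint(c,n)[:1]: print(n,c,round(r['score'],2),np.round(onz(q,r['uv'],z),4))
a,b=f['color'],cv2.imread('pics/top0.png')[:,:,::-1]
cv2.imwrite('pics/end.png',np.hstack([cv2.resize(q,(400,400),interpolation=cv2.INTER_CUBIC) for q in(f['color'][180:300,250:370],b[180:300,250:370])])[:,:,::-1])
E
```

```text
[ 0.38029514 -0.28471816  0.26133563] [ 0.28387822 -0.16352764  0.41585998] 0.08549045744919889
finned_mid top 0.64 [0.5656 0.0337]
finned_mid side 0.56 [0.568  0.0397]
tapered_mid top 0.93 [ 0.5877 -0.0439]
tapered_mid side 0.93 [ 0.5842 -0.0426]
flanged_mid top 0.87 [0.6113 0.1077]
flanged_mid side 0.89 [0.6046 0.1167]
battery_mid top 0.67 [0.446 0.303]
bottle top 0.65 [ 0.7439 -0.1944]
bottle side 0.64 [ 0.735  -0.1869]
bowl top 0.6 [0.359  0.0129]
controller top 0.87 [0.7943 0.0296]
controller side 0.74 [0.7872 0.033 ]
```

View pics/end.png

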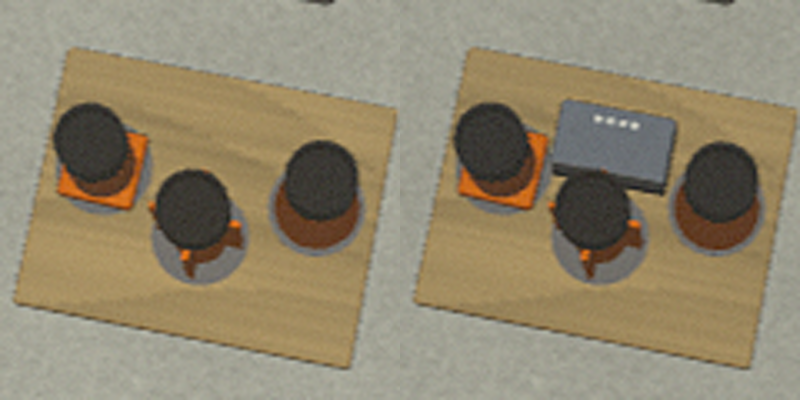

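```bash
python3 - <<'E'
from h import *
f=cams.grab_frame('top')['color'].astype(int);b=cv2.imread('pics/top0.png')[:,:,::-1].astype(int)
for n,(x0,y0,x1,y1) in dict(bowl=(295,320,340,362),bottle=(395,140,440,195),ctl=(275,120,362,185)).items():
  print(n,abs(f-b)[y0:y1,x0:x1].mean())
print(workorder.job_done())
E
```

```text
bowl 4.538447971781305
bottle 4.653872053872054
ctl 4.879280872384321
the job is handed in; nothing more can be done
None
```

I moved all three cartridges to the mat, set the battery in the charger, then put each cartridge back on its own mark. The job was handed in at about 60 s of the 147 s allowed. It reports no verdict, so these results come from my own camera checks.

- **Cartridges:** the last top picture, laid beside the first, shows all three upright and within about 1 pixel (around 2 mm) of where they started. None was tipped at any step I saw.
- **Battery:** corner measurements after release put it 3–5 mm off centre along the charger's y and under 1 mm across. The limits are 15 mm and 12 mm.
- **Bottle, bowl, controller:** the pictures before and after differ only by image noise around all three.
- **Robot:** the gripper was open and clear of everything at the end.

**Disagreements:**
- The networks' point estimates scattered by up to about 10 mm. For example, they put the bowl 9 mm from its first estimate, although the picture had not changed there.
- The two cameras disagreed by 2–4 mm in y. I used their average for the stand and the mat. For the final battery placing I corrected its offset from the pad as both cameras showed it.

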